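Set the crank to the timing pointer and lock it

ROBOT

A 6-joint arm with a two-finger parallel gripper is mounted at the origin on the work surface. World frame = base frame: x ahead of the robot, y to its left, z up, the work surface at z = 0. Lengths are in m, angles in degrees, forces in N, time in s.
With the tool pointing down it reaches from about 0.35 to 0.975 m from the base axis. Payload 4.9 kg.
Tool frame: the origin (TCP) lies where the fingers leave the gripper's body, on its centre line; the fingertips stand tips_ahead ahead of it and the grasp point (between the pads) lies 54 mm ahead of it (tips_ahead is the distance from the TCP to the fingertips, in m); z points along the fingers, y is the line along which they close (so a half turn about z gives the same grasp; the last joint's range is limited). The gripper opens to 85 mm and grips with 20 to 120 N. Pads are 22 mm wide; open, the fingers measure 114 mm over their backs; the gripper's body (76 mm by 85 mm) begins 54 mm behind the grasp point. The pads swing forward as they close: fully open they stand 13 mm farther back than shut.
Start: joints at [-82.85, 3.019, 92.412, -0, 84.569, -6.818], TCP at [0.151, -0.606, 0.304] pointing down, gripper open.
Joint ranges: [-172.51, 172.51], [-57.92, 126.97], [3.15, 148.05], [-58.71, 238.71], [5.1, 150.11], [-179.66, 179.66]. Speed limits (degrees/s): [147.25, 147.25, 180, 180, 180, 180].

INTERFACE

Orientations are given as [roll, pitch, yaw] about the fixed x, y, z axes, in that order (R = Rz(yaw) Ry(pitch) Rx(roll)).
In Python, from plant import * gives the robot as it stands.
- The arm moves only by the tool send_rows, never from a script. Its argument "plan" is text: rows parted by semicolons, each of 4 numbers parted by spaces: the shift along the tool's x, y, z in mm, then the turn about the tool's z in degrees. In form: x y z spin; .... A call has 1 to 10 rows; each row shifts and turns the commanded pose from where the row before left it, along the tool's axes as they then stand; what a row does not reach is not made up. A row lasts 1/12 s, in which the tool goes at most 41.7 mm and 7.16 degrees, less where a joint would pass 70% of its speed; a pose out of reach is approached as far as the arm can. A call with a gripper value outside its range is refused whole. "gripper" is the finger opening in mm, from 0 to 85.4, set as the call begins (left out, the last holds). The fingers move at their own pace and stop on an object; "force" is the grip in N (left out, the last holds). Time passes only in rows, so rows that do not move let the fingers close. It gives the time, the measured TCP pose, the force, the opening and the grip force at its end, in the units of the state.
- sense(): the state, without advancing time (a new reading comes with each control period).
- capture(name): name is "side" or "top"; returns a dict with "pixels" (480x640x3 uint8, red, green, blue), "depth" (480x640 float32, m along the optical axis (not along the pixel's ray), 0 where there is no reading), "mtx" (3x3 intrinsics, pixels), "xyz" and "orientation" of the camera in the world. Camera axes: x right, y down, z forward; pixel columns grow to the right and rows downward; lengths in m; the calibration is good to about 2 mm. A picture is of the moment at which its call begins.
- job_done(): hands the job in; it is judged then, once.
Trained networks look in the newest picture that a camera, given by its name, has taken for a name from the list of things; names that differ only in an ending like _2 or _b are one class to them, and where a whole thing is asked for, a point or a joint stands for the part that bears it (a point fixed in the world has none). Each returns a list of dicts, best first, with "score" (0 to 1); they miss things now and then, are a little off and sometimes report something else, mostly with a low value. They report only what shows in the picture. A call takes as long as a camera call.
- silhouettes(camera, target): "region" (480x640 bool, what is visible of it) and "box" ([centre column, centre row, width, height] in pixels, round what is visible of it).
The state is a dict: "time": time; "joints": joint angles; "qd": joint speeds; "tau": joint torques, N m; "eef_pos": TCP position; "eef_rot": TCP orientation; "wrist_force": force on the tool from outside, world axes, zero at the start; "torque": the same for the moment, N m; "width": finger opening in m; "grip_force": force on a finger pad.
Only numpy, scipy, OpenCV 4.12 (cv2) and the standard library are available. Lean on these libraries where they do the work, as an engineer would, in place of code of your own. Each camera call takes 0.05 s, during which the arm holds its last target. There are 200 camera calls.

TASK

An engine lies on its side on the workshop bench with a three-armed turning spider on its crankshaft. Push the spider round with a finger until its long pointed arm points straight at the timing pointer on the crankcase, and only then push the lock lever beside it all the way round to its stop. Do not lift the spider off its shaft, keep the long arm on the pointer while you lock, and leave the loose tools and parts where they are.

Things in the scene. Friction and masses are not known exactly. Their poses are not given: they have to be found in the camera images.
- engine: fixed aluminium engine on its side: round crankcase of radius 128 mm, its flat upper face (deck) 110 mm above the bench, two lobes of that height at its (+x,+y) and (+x,-y) corners, finned cylinder along +x. Origin: on the bench under the vertical crank axis. A dark plain drum, radius 80 mm, stands 14 mm above the deck around the axis and does not turn
- hub (a point): on the crank axis, 152 mm above the bench, level with the tops of the spider's arms. Bare steel spider, about 0.5 kg, only sitting on its shaft (lifts off): hub radius 22 mm (cap and shaft end rise 3 mm above this point), one long and two short arms 120 degrees apart, 18 mm wide, 20 mm high, 8 mm clear above the dark drum. Short arms end round, 75 mm from the axis
- long_arm_tip (a point): the very tip of the spider's long arm, 100 mm from the crank axis, 142 mm above the bench (half-way up the arm). This arm ends in an arrowhead 28 mm wide
- spider (a joint): angle of the long arm about the vertical crank axis, measured from the engine's x axis, counter-clockwise from above positive. It turns freely either way, with about 0.15 N m of friction, and stays where it is left
- timing_mark (a point): the spot where the long arm's tip must be: 100 mm from the crank axis, 142 mm above the bench, in the air 9 mm in front of the nose of the timing pointer, a small fixed steel post 26 mm wide and 42 mm tall with its pointed nose facing the crank axis, standing at the edge of the deck, 109 to 141 mm from the axis
- lever_pivot (a point): on the lock lever's vertical pivot, 140 mm from the crank axis, 142 mm above the bench, half-way up the handle. Hub radius 15 mm; a short low tail carries the rubber shoe that faces the dark drum when locked
- lever_tip (a point): the outer end of the lock lever's handle, 105 mm from its pivot, half-way up the handle. The handle is a steel bar 12 mm wide and 20 mm high (132 to 152 mm above the bench, 16 mm or more of free space below) from the pivot to 94 mm, ending in a black knob of radius 11 mm
- lock_lever (a joint): lock lever: 0 is open (handle turned aside, 1.3 rad from straight out), 1.3 rad is its stop, locked (handle pointing straight away from the crank axis). Grows as the handle turns counter-clockwise seen from above. About 0.1 N m of friction; it stays where it is left
- socket: loose steel socket, 30 mm wide, 32 mm tall, standing on the engine's (+x, +y) lobe; origin at its underside
- spark_plug: loose spark plug, 22 mm wide, 50 mm tall, standing on the engine's (+x, -y) lobe; origin at its underside
- nut_cup: loose grey plastic cup, 60 mm wide, 50 mm tall, on the bench beside the engine, near the lock lever; origin at its underside
- wrench: loose spanner 170 mm long lying on the bench just to the left (+y) of the engine
- screwdriver: loose screwdriver lying on the bench to the right
- oil_bottle: loose black bottle, 70 mm wide, 190 mm tall, on the bench to the right; origin at its underside
- piston: loose aluminium piston, 68 mm wide, 55 mm tall, on the bench to the left; origin at its underside

How it is judged (in metres and radians):
On the way, in this order (a step that is already met when the one before it is completed fails the run):
1. with the lock still open, the long arm rests pointing at the timing pointer (horizontal distance between long_arm_tip and timing_mark below 0.007 m and value of joint lock_lever below 0.7 rad), for 0.3 s.
2. the lock lever is at its stop and the long arm still points at the timing pointer (horizontal distance between long_arm_tip and timing_mark below 0.007 m and value of joint lock_lever above 1.2 rad), for 0.2 s.
At the end, for the whole second after the job is handed in: the long arm's tip lies within 7 mm (4 degrees) of the timing mark, the lock lever is within 0.1 rad of its stop (above 1.2 rad), the spider sits down on its shaft, and both are at rest (all of step 2 and height (world z) of hub below 0.156 m and velocity of joint spider between -0.05 and 0.05 rad/s and velocity of joint lock_lever between -0.05 and 0.05 rad/s); the robot touches nothing.
It fails at once if the spider is lifted on its shaft by more than 8 mm (height (world z) of hub above 0.16 m).
It fails at once if the long arm leaves the timing pointer (by more than 15 mm at the tip) with the lever more than half-way to locked, or the lever is pushed over first (value of joint lock_lever above 0.9 rad and horizontal distance between long_arm_tip and timing_mark above 0.015 m).
It fails at once if a loose tool or part is moved by more than 25 mm or lifted (distance of any of socket, spark_plug, nut_cup, wrench, screwdriver, oil_bottle, piston from where it was at the start of the episode above 0.025 m).
It also fails if it takes over 72 s, if anything falls off the work surface, if the arm or the gripper's body presses on something with over 40 N, if the wrist force passes 120 N, or if a joint passes its speed limit or range.

## Working session

There is one attempt and no reset: what is moved stays moved. The work goes in short steps, Python scripts to look and compute and a tool call to move; the robot and the scene stay as the last step left them, time stands still between calls to the robot, and variables do not carry over. Pictures are saved under pics/ and viewed, at most 10 in all, crops included, and the job is handed in when it is done.

Besides the shell and the picture viewer there is one more tool, called after "Emit:" by a JSON object that holds its "api" and its "payload". send_rows: Moves the arm, as the interface text tells. Its arguments: {"type":"object","properties":{"plan":{"type":"string"},"gripper":{"type":"number"},"force":{"type":"number"}},"required":["plan"]}

```bash
mkdir -p pics; cat > h.py <<'E'
from plant import *
import numpy as np, cv2
from scipy.spatial.transform import Rotation as R
def rot(o):
    o=np.array(o,float)
    if o.shape==(3,3): return o
    return R.from_euler('xyz',o,degrees=True).as_matrix()
def cloud(c):
    d=c["depth"];K=np.array(c["mtx"]);v,u=np.mgrid[0:480,0:640]
    P=np.stack([(u-K[0,2])/K[0,0]*d,(v-K[1,2])/K[1,1]*d,d],-1)
    return P@rot(c["orientation"]).T+np.array(c["xyz"])
def save(n,img): cv2.imwrite(f"pics/{n}.png",cv2.cvtColor(np.ascontiguousarray(img),cv2.COLOR_RGB2BGR))
E
python3 - <<'E'
from h import *
s=sense();print(s)
for n in("top","side"):
    c=capture(n);print(n,c["xyz"],c["orientation"],c["mtx"]);save(n+"0",c["pixels"])
    P=cloud(c);np.save(n+"0.npy",P)
    for t in["engine","hub","long_arm_tip","lever_tip","lever_pivot","timing_mark","nut_cup","socket","spark_plug","oil_bottle","piston","wrench","screwdriver"]:
        try:
            for r in silhouettes(n,t)[:2]:
                m=r["region"]&(c["depth"]>0);q=P[m]
                print(t,round(r["score"],2),np.round(r["box"]),np.round(np.median(q,0),3) if len(q) else 0, np.round(np.percentile(q[:,2],98),3) if len(q) else 0)
        except Exception as e: print(t,e)
E
```

```text
{'time': 0.0, 'joints': array([-8.28500312e+01,  3.05862321e+00,  9.24912821e+01, -1.07688408e-04,
        8.45668557e+01, -6.81691573e+00]), 'qd': array([-0.01590822,  0.03875244,  0.0098186 ,  0.01131753, -0.04448053,
        0.08578769]), 'tau': array([ 2.75866179e-03, -3.93680906e+01, -3.70171487e+01,  1.91543868e-04,
        7.13006637e-03, -1.58114511e-05]), 'eef_pos': array([ 0.15080647, -0.60605812,  0.30265653]), 'eef_rot': array([-1.79884052e+02, -1.37527615e-02,  1.39668809e+01]), 'wrist_force': array([ 0.10971946,  0.24297056, -0.33009458]), 'torque': array([ 0.04439129, -0.01359344,  0.00037603]), 'grip_force': 0.0, 'width': 0.0851489800881176}
top [0.45938201 0.03182175 1.29797143] [-175.32298903   -0.6484823   -89.51907456] [[461.70132117   0.         309.14820353]
 [  0.         461.70132117 248.28597162]
 [  0.           0.           1.        ]]
engine 0.78 [295. 214. 143. 151.] [0.626 0.069 0.112] 0.156
hub 0.79 [298. 229.  48.  58.] [0.565 0.045 0.155] 0.163
long_arm_tip 0.92 [299. 229.  52.  58.] [0.566 0.046 0.155] 0.163
long_arm_tip 0.44 [239. 279.  11.  64.] [
[... 1376 characters left out ...]

lever_tip 0.43 [296. 252.  61.  35.] [0.569 0.054 0.153] 0.162
lever_pivot 0.77 [316. 222.  55.  20.] [ 0.592 -0.095  0.144] 0.157
timing_mark 0.84 [300. 286.  17.  23.] [0.537 0.179 0.138] 0.156
nut_cup 0.68 [354. 238.  19.  20.] [ 0.506 -0.192  0.035] 0.054
socket 0.47 [231. 290.  21.  21.] [0.685 0.231 0.134] 0.145
oil_bottle 0.77 [327. 180.  20.  54.] [ 0.651 -0.403  0.092] 0.192
oil_bottle 0.58 [271. 279. 166. 110.] [0.614 0.125 0.11 ] 0.155
piston 0.8 [186. 416.  41.  48.] [0.658 0.505 0.055] 0.059
wrench 0.87 [320. 345.  70.  25.] [0.481 0.216 0.008] 0.012
wrench 0.19 [314. 221.  55.  20.] [ 0.593 -0.096  0.143] 0.157
screwdriver 0.84 [399. 211.  50.  10.] [ 0.383 -0.424  0.02 ] 0.03
```

```bash
python3 - <<'E'
from h import *
i=cv2.imread("pics/top0.png")[110:310,200:440]
cv2.imwrite("pics/c.png",cv2.resize(i,None,fx=3,fy=3,interpolation=cv2.INTER_CUBIC)[:600])
P=np.load("top0.npy")
m=(P[...,2]>.144)&(P[...,2]<.17)&(abs(P[...,0]-.6)<.2)&(abs(P[...,1])<.26)
# metric map at 2mm
g=np.zeros((200,200),np.uint8)
x=((P[...,0][m]-.4)/.002).astype(int);y=((P[...,1][m]+.2)/.002).astype(int)
n,l,st,ce=cv2.connectedComponentsWithStats(m.astype(np.uint8))
for k in range(1,n):
    if st[k,4]>15:
        q=P[l==k];print(st[k],np.round(q.mean(0),3),np.round(q.min(0),3),np.round(q.max(0),3))
E
```

```text
[317 174   5   6  27] [ 0.734 -0.003  0.156] [ 0.729 -0.009  0.146] [0.741 0.001 0.164]
[272 201  54  57 787] [0.579 0.046 0.155] [ 0.531 -0.02   0.144] [0.672 0.112 0.167]
[347 220  31  42 328] [ 0.578 -0.11   0.155] [ 0.523 -0.15   0.144] [ 0.625 -0.074  0.167]
[244 248  13  12 101] [0.539 0.167 0.153] [0.525 0.152 0.146] [0.553 0.181 0.158]
```

View pics/c.png

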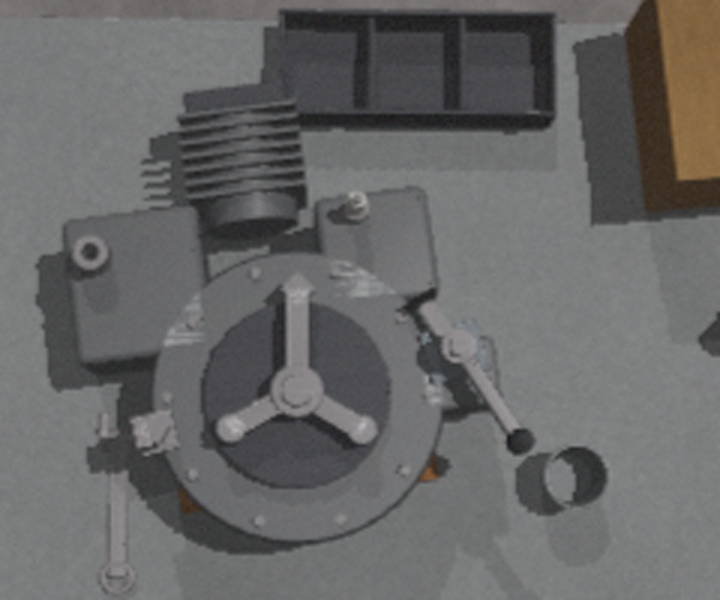

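Crop shows: hub at about px (299,240), long arm pointing up (+x) to (299,202), timing pointer at (251,253), lever pivot (353,225), knob (373,257). I'll rectify it to metric scale at arm-top height.

```bash
cat >> h.py <<'E'
from scipy.optimize import minimize
X0,X1,Y0,Y1,S=.40,.70,-.22,.20,1800 # px/m
def rect(c,z):
    w,h=int((Y1-Y0)*S),int((X1-X0)*S)
    r,cc=np.mgrid[0:h,0:w];W=np.stack([X1-r/S,Y1-cc/S,np.full(r.shape,z)],-1)
    p=(W-np.array(c["xyz"]))@rot(c["orientation"])@np.array(c["mtx"]).T
    uv=(p[...,:2]/p[...,2:]).astype(np.float32)
    return uv
def rimg(c,z,a=None):
    uv=rect(c,z);return cv2.remap(c["pixels"] if a is None else a,uv[...,0],uv[...,1],cv2.INTER_LINEAR)
def topx(p): return np.array([(Y1-p[1])*S,(X1-p[0])*S])
def spider_model(cx,cy,th,shape):
    m=np.zeros(shape,np.float32);P=lambda p:tuple(int(round(v*16)) for v in topx(p))
    c=np.array([cx,cy]);cv2.circle(m,P(c),int(.022*S*16),1,-1,shift=4)
    for k,L in((0,.078),(1,.066),(2,.066)):
        a=th+k*2*np.pi/3;d=np.array([np.cos(a),np.sin(a)]);n=np.array([-d[1],d[0]])
        q=np.array([P(c+s*n*.009+t*d) for t,s in((0,-1),(L,-1),(L,1),(0,1))],np.int32);cv2.fillPoly(m,[q],1,shift=4)
        if k: cv2.circle(m,P(c+.062*d),int(.013*S*16),1,-1,shift=4)
        else:
            q=np.array([P(c+t*d+s*n) for t,s in((.075,-.014),(.1,0),(.075,.014))],np.int32);cv2.fillPoly(m,[q],1,shift=4)
    return m
def fit_spider(c,x0,mask=None):
    I=cv2.GaussianBlur(cv2.cvtColor(rimg(c,.150),cv2.COLOR_RGB2GRAY).astype(np.float32),(0,0),3)
    I=np.minimum(I,np.percentile(I,99))
    k=np.ones((23,23),np.uint8)
    def f(x):
        m=spider_model(x[0]/100,x[1]/100,x[2]/20,I.shape)
        ring=cv2.dilate(m,k)-m
        return I[ring>.5].mean()-I[m>.5].mean()
    best=min((minimize(f,np.array([x0[0]*100,x0[1]*100,(x0[2]+d)*20]),method="Nelder-Mead",options=dict(initial_simplex=np.array([x0[0]*100,x0[1]*100,(x0[2]+d)*20])+np.array([[0,0,0],[.6,0,0],[0,.6,0],[0,0,2]]))) for d in(-.1,0,.1)),key=lambda r:r.fun)
    return best.x[0]/100,best.x[1]/100,best.x[2]/20,best.fun
E
python3 - <<'E'
from h import *
try: print("tips",tips_ahead)
except Exception as e: print(e)
c=capture("top");x=fit_spider(c,(.558,.045,0.02));print(x)
im=rimg(c,.150)
m=spider_model(*x[:3],im.shape[:2]).astype(np.uint8)
cs,_=cv2.findContours(m,0,2);im=np.ascontiguousarray(im);cv2.drawContours(im,cs,-1,(255,0,0),1)
for g in np.arange(.4,.7,.05): cv2.line(im,(0,int((X1-g)*S)),(8,int((X1-g)*S)),(0,255,0),1)
save("r",im);print(im.shape)
E
```

```text
tips 0.0726
(np.float64(0.574738784512617), np.float64(0.04654499374467539), np.float64(0.003958885546199802), np.float64(-50.620635986328125))
(539, 756, 3)
```

View pics/r.png

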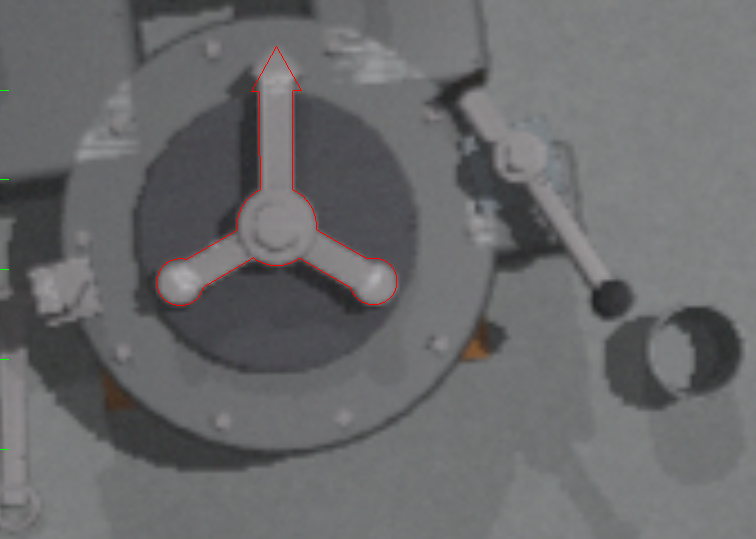

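Emit:
{"api": "send_rows", "payload": {"plan": "30 -24 0 0;30 -24 0 0;30 -24 0 0;30 -24 0 0;30 -24 0 0;30 -24 0 0;30 -24 0 0;30 -24 0 0;30 -24 0 0;30 -24 0 0", "gripper": 0, "force": 40}}

```text
time: 2.28
eef_pos: [0.3848, -0.2995, 0.3042]
eef_rot: [180.0, -0.0, 14.0]
wrist_force: [0.5, 0.7, -0.3]
width: -0.0
grip_force: 0.0
```

Emit:
{"api": "send_rows", "payload": {"plan": "30 -24 0 0;30 -24 0 0;30 -24 0 0;30 -24 0 0;30 -24 0 0;30 -24 0 0;30 -24 0 0;30 -24 0 0;30 -24 0 0;30 -24 0 0"}}

```text
time: 3.12
eef_pos: [0.6182, 0.006, 0.304]
eef_rot: [180.0, -0.0, 14.0]
wrist_force: [0.5, -1.1, 0.5]
width: -0.0001
grip_force: 0.0
```

Emit:
{"api": "send_rows", "payload": {"plan": "0 0 0 6.8;0 0 0 6.8;0 0 0 6.8;0 0 0 6.8;0 0 0 6.8;0 0 0 0;0 0 0 0;0 0 0 0"}}

```text
time: 3.78
eef_pos: [0.6173, 0.0041, 0.3039]
eef_rot: [-180.0, -0.0, -19.9]
wrist_force: [0.6, -0.3, 0.9]
width: -0.0
grip_force: 0.0
```

```bash
python3 - <<'E'
from h import *
s=sense();print(tips_ahead,s["eef_pos"],s["eef_rot"],s["width"],s["joints"],s["wrist_force"])
for n in("side","top"):
    c=capture(n);P=cloud(c)
    for r in silhouettes(n,"timing_mark")[:2]:
        m=r["region"];q=P[m];q=q[(q[:,2]>.146)&(q[:,2]<.165)];d=q.mean(0)[:2]-[.5747,.0465];print(n,r["score"],r["box"],len(q),q.mean(0),np.hypot(*d),np.degrees(np.arctan2(d[1],d[0])))
    if n=="side":
        m=(P[...,2]>.15)&(np.hypot(P[...,0]-.625,P[...,1]-.003)<.06);q=P[m&(P[...,2]<.3)]
        print("finger low z",np.percentile(q[:,2],[0,1,2,5,20]) if len(q) else 0)
        save("s2",cv2.resize(c["pixels"][150:350,180:440],None,fx=3,fy=3))
E
```

```text
0.0726 [0.61725349 0.00410256 0.30394513] [-1.79998196e+02 -4.23232149e-03 -1.98912792e+01] -1.0332115436599606e-05 [-6.52351847e+00  1.98209757e+00  9.34780438e+01  7.79935048e-04
  8.45353240e+01  1.03367686e+02] [ 0.60929866 -0.34452545  0.88162123]
side 0.72 [301.6, 285.6, 14.0, 23.1] 111 [0.53807404 0.17247635 0.15256573] 0.13119261800134424 106.21109281748737
finger low z [0.15010657 0.15068187 0.15123487 0.15225301 0.15485115]
top 0.63 [252.0, 253.1, 19.6, 15.8] 99 [0.53929305 0.16727254 0.15370838] 0.12585570875866053 106.33958353828453
```

View pics/s2.png

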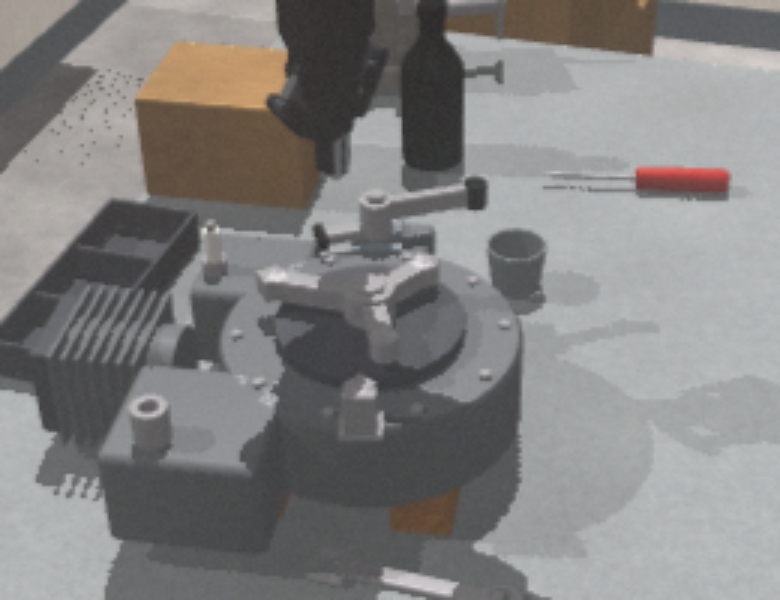

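The side view shows the closed fingers' tip near crop (335,172), above the spider. The pointer is at 106.3° from both cameras. Next I check the true tip height.

```bash
python3 - <<'E'
from h import *
c=capture("side");P=cloud(c)
m=(np.hypot(P[...,0]-.617,P[...,1]-.004)<.04)&(P[...,2]>.17)
v,u=np.where(m&(P[...,2]<.34));q=P[v,u];o=np.argsort(q[:,2])
print(len(q),np.round(q[o[[0,3,8,20]]],3), sense()["eef_pos"])
E
```

```text
659 [[0.622 0.006 0.232]
 [0.615 0.009 0.235]
 [0.617 0.012 0.236]
 [0.603 0.006 0.241]] [0.61724291 0.00410009 0.30390589]
```

Emit:
{"api": "send_rows", "payload": {"plan": "8 -2 0 0;0 0 -0 0;0 0 20 0;0 0 20 0;0 0 20 0;0 0 20 0;0 0 14 0;0 0 0 0;0 0 0 0"}}

```text
time: 4.78
eef_pos: [0.6252, 0.0033, 0.2091]
eef_rot: [180.0, 0.1, -20.0]
wrist_force: [-0.0, 0.2, 0.2]
width: 0.0002
grip_force: 0.0
```

Emit:
{"api": "send_rows", "payload": {"plan": "1.8 -5.5 0 -5;1.8 -5.5 0 -5;1.8 -5.5 0 -5;1.8 -5.5 0 -5;1.8 -5.5 0 -5;1.8 -5.5 0 -5;0 0 0 0;0 0 0 0"}}

```text
time: 5.45
eef_pos: [0.6413, 0.0343, 0.2119]
eef_rot: [180.0, -0.2, 9.9]
wrist_force: [0.3, -0.8, -0.9]
width: 0.0001
grip_force: 0.1
```

```bash
python3 - <<'E'
from h import *
s=sense();print(s["eef_pos"],s["eef_rot"],s["wrist_force"])
a=np.radians(s["eef_rot"][2]);d=s["eef_pos"][:2]-[.5747,.0465]
print("rel",d@[np.cos(a),np.sin(a)],d@[-np.sin(a),np.cos(a)])
for n in("side","top"):
  c=capture(n)
  im=rimg(c,.150)
  save("r2"+n,im)
cv2.imwrite("pics/v.png",np.vstack([cv2.resize(cv2.imread(f"pics/r2{n}.png"),None,fx=.55,fy=.55) for n in("top","side")]))
E
```

```text
[0.64129564 0.03425287 0.2119356 ] [ 1.79962084e+02 -1.76586055e-01  9.86199154e+00] [ 0.26451782 -0.77447145 -0.91209495]
rel 0.06351393122749892 -0.023472359011471558
```

View pics/v.png

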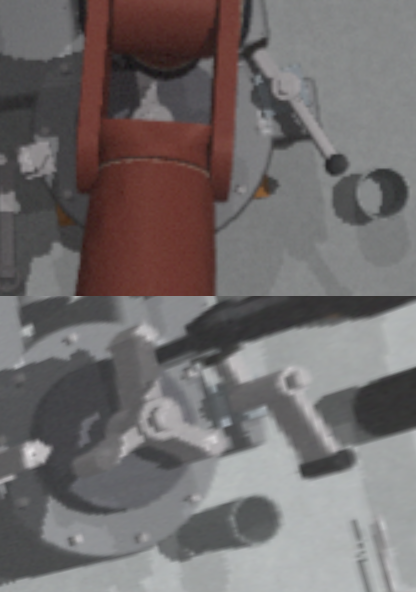

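The side rectified picture shows the long arm turned to about 10° (hub (158,418), tip (140,330)), so the push works. The top view is blocked by the arm.

Emit:
{"api": "send_rows", "payload": {"plan": "1.7 -5.5 0 -5;1.7 -5.5 0 -5;1.7 -5.5 0 -5;1.7 -5.5 0 -5;1.7 -5.5 0 -5;1.7 -5.5 0 -5;1.7 -5.5 0 -5;1.7 -5.5 0 -5;0 0 0 0"}}

```text
time: 6.3
eef_pos: [0.6328, 0.079, 0.2109]
eef_rot: [179.9, -0.1, 50.0]
wrist_force: [2.1, 0.6, 0.4]
width: 0.0001
grip_force: 0.6
```

Emit:
{"api": "send_rows", "payload": {"plan": "1.7 -5.5 0 -5;1.7 -5.5 0 -5;1.7 -5.5 0 -5;1.7 -5.5 0 -5;1.7 -5.5 0 -5;1.7 -5.5 0 -5;1.7 -5.5 0 -5;1.7 -5.5 0 -5;0 0 0 0;0 0 0 0"}}

```text
time: 7.13
eef_pos: [0.5976, 0.1073, 0.2103]
eef_rot: [180.0, -0.0, 89.7]
wrist_force: [0.5, 1.6, 0.9]
width: -0.0
grip_force: 0.5
```

```bash
python3 - <<'E'
from h import *
s=sense();print(s["eef_pos"],s["eef_rot"],s["wrist_force"],s["joints"])
a=np.radians(s["eef_rot"][2]);d=s["eef_pos"][:2]-[.5747,.0465]
print("rel",d@[np.cos(a),np.sin(a)],d@[-np.sin(a),np.cos(a)])
for n in("side","top"):
  c=capture(n)
  im=rimg(c,.150)
  save("r2"+n,im)
cv2.imwrite("pics/v3.png",np.vstack([cv2.resize(cv2.imread(f"pics/r2{n}.png"),None,fx=.55,fy=.55) for n in("top","side")]))
E
```

```text
[0.59761168 0.10733333 0.21030414] [ 1.79980192e+02 -4.11219926e-04  8.97355064e+01] [0.54794684 1.55939764 0.91250959] [ 3.16284353e+00  4.86608016e+00  9.96643153e+01 -7.99309430e-04
  7.54498076e+01  3.42753791e+00]
rel 0.06093844753394346 -0.0226306158413467
```

View pics/v3.png

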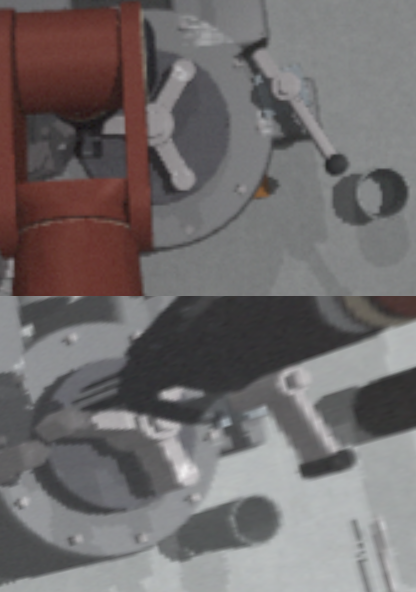

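Top view: short arms at (183,70) and (182,180) around the hub give a long-arm angle of about 89°, matching the tool yaw. Next is about 16° more, slowly, then back off.

Emit:
{"api": "send_rows", "payload": {"plan": "1.1 -3.2 0 -3;1.1 -3.2 0 -3;1.1 -3.2 0 -3;1.1 -3.2 0 -3;0.8 -2.1 0 -2;0.8 -2.1 0 -2;0 0 0 0;0 0 0 0;0 0 0 0"}}

```text
time: 7.98
eef_pos: [0.5803, 0.1111, 0.2099]
eef_rot: [-180.0, 0.0, 105.9]
wrist_force: [1.4, -0.2, 0.4]
width: -0.0001
grip_force: 0.8
```

Emit:
{"api": "send_rows", "payload": {"plan": "0 5 0 0;0 5 0 0;0 5 0 0;0 0 -20 0;0 0 -20 0;0 0 -20 0;0 0 -20 0;0 0 0 0;0 0 0 0"}}

```text
time: 8.73
eef_pos: [0.5952, 0.1158, 0.2912]
eef_rot: [179.9, 0.0, 106.0]
wrist_force: [0.1, 0.2, -0.3]
width: -0.0001
grip_force: 0.0
```

Emit:
{"api": "send_rows", "payload": {"plan": "-32 -20 0 0;-32 -20 0 0;-32 -20 0 0;-32 -20 0 0;-32 -20 0 0;-32 -20 0 0;0 0 0 0"}}

```text
time: 9.32
eef_pos: [0.5299, -0.1067, 0.2877]
eef_rot: [-179.8, 0.0, 105.6]
wrist_force: [0.3, 0.2, -0.5]
width: 0.0001
grip_force: 0.0
```

Emit:
{"api": "send_rows", "payload": {"plan": "0 0 0 7;0 0 0 7;0 0 0 7;0 0 0 7;0 0 0 7;0 0 0 7;0 0 0 7;0 0 0 7;0 0 0 7;0 0 0 7"}}

```text
time: 10.15
eef_pos: [0.5314, -0.1014, 0.2877]
eef_rot: [-179.8, 0.1, 35.6]
wrist_force: [0.3, 0.1, -0.5]
width: 0.0002
grip_force: 0.0
```

Emit:
{"api": "send_rows", "payload": {"plan": "0 0 0 4.4;0 0 0 0;0 0 0 0"}}

```text
time: 10.4
eef_pos: [0.5316, -0.1015, 0.2883]
eef_rot: [-179.9, 0.1, 31.7]
wrist_force: [-0.4, 1.0, -0.0]
width: -0.0003
grip_force: 0.0
```

```bash
python3 - <<'E'
from h import *
s=sense();print(s["eef_pos"],s["eef_rot"],s["joints"])
c=capture("top");x=fit_spider(c,(.5747,.0465,np.radians(106)));print(x,np.degrees(x[2]))
im=np.ascontiguousarray(rimg(c,.150))
m=spider_model(*x[:3],im.shape[:2]).astype(np.uint8)
cs,_=cv2.findContours(m,0,2);cv2.drawContours(im,cs,-1,(255,0,0),1)
save("r4",im)
E
```

```text
[ 0.53155217 -0.10153037  0.28826812] [-1.79877051e+02  9.14522170e-02  3.16962943e+01] [-1.86975085e+01 -7.85023423e+00  1.04457040e+02  7.97282849e-03
  8.35462212e+01  3.96053885e+01]
(np.float64(0.5743281800968599), np.float64(0.04652373463824175), np.float64(1.8490492273267207), np.float64(-50.13127136230469)) 105.94271683774703
```

View pics/r4.png

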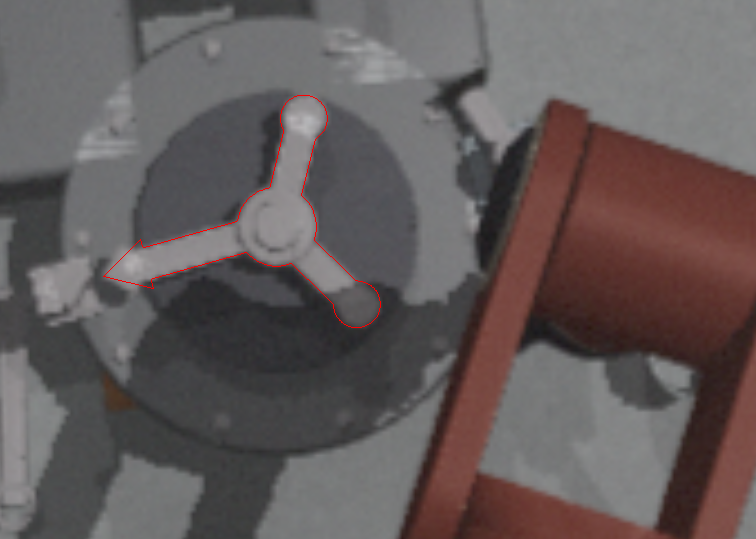

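The top view shows the long arm at 105.9°, tip at (104,276), aimed at the post around (66,290). One finer check of the pointer bearing.

```bash
python3 - <<'E'
from h import *
a=np.radians(106);e=np.array([np.cos(a),np.sin(a)]);n=np.array([-e[1],e[0]])
for cam in("top","side"):
    Q=[]
    for i in range(4):
        c=capture(cam);P=cloud(c);r=P[...,:2]-[.5745,.0465];s=r@e;t=r@n
        m=(s>.106)&(s<.15)&(abs(t)<.03)&(P[...,2]>.14)&(P[...,2]<.165);Q.append(np.c_[s[m],t[m]])
    Q=np.vstack(Q);print(cam,len(Q))
    for l in np.arange(.106,.146,.006):
        q=Q[(Q[:,0]>=l)&(Q[:,0]<l+.006),1]
        if len(q)>8: print(round(l,3),len(q),np.round(np.percentile(q,[3,50,97])*1000,1))
    print(np.degrees(np.median(Q[:,1])/np.median(Q[:,0])))
E
```

```text
top 413
0.106 19 [-1.5  1.3  3.2]
0.112 63 [-8.3  0.9  9.1]
0.118 89 [-11.8   0.6  11.4]
0.124 97 [-11.5  -0.   12. ]
0.13 107 [-12.6   0.6  12.9]
0.136 38 [-10.9   1.7  12. ]
0.2852306099091704
side 539
0.112 36 [-8.4  0.3  5.2]
0.118 64 [-11.1   0.7  12. ]
0.124 84 [-12.5   0.9  12.4]
0.13 81 [-12.2   1.1  12.6]
0.136 250 [-12.2  -0.6  12.7]
0.142 18 [-12.1   1.6   9.4]
0.10332345319144759
```

Pointer bearing is 106.2° with the spider at 105.9°, which is well inside the limit. Now the lever.

Emit:
{"api": "send_rows", "payload": {"plan": "7 0 0 0;0 0 20 0;0 0 20 0;0 0 20 0;0 0 19 0;0 0 0 0;0 0 0 0;0 6 0 0;0 4 0 0;0 0 0 0"}}

```text
time: 11.68
eef_pos: [0.5445, -0.1079, 0.213]
eef_rot: [179.8, -0.1, 31.5]
wrist_force: [0.3, -0.1, -0.3]
width: 0.0001
grip_force: 0.0
```

Emit:
{"api": "send_rows", "payload": {"plan": "-1.5 6.2 0 -5;-1.5 6.2 0 -5;-1.5 6.2 0 -5;-1.5 6.2 0 -5;-1.5 6.2 0 -5;-1.5 6.2 0 -5;0 0 0 0;0 0 0 0"}}

```text
time: 12.35
eef_pos: [0.5627, -0.1398, 0.2117]
eef_rot: [179.9, -0.0, 61.4]
wrist_force: [-0.1, -0.0, 0.9]
width: 0.0001
grip_force: 0.0
```

```bash
python3 - <<'E'
from h import *
s=sense();print(s["eef_pos"],s["eef_rot"],s["wrist_force"])
a=np.radians(s["eef_rot"][2]);d=s["eef_pos"][:2]-[.614,-.089]
print("rel",d@[np.cos(a),np.sin(a)],d@[np.sin(a),-np.cos(a)])
c=capture("side");save("l1",cv2.resize(c["pixels"][150:350,200:440],None,fx=2.5,fy=2.5))
c=capture("top");x=fit_spider(c,(.5745,.0465,np.radians(106)));print(x,np.degrees(x[2]))
E
```

```text
[ 0.56269453 -0.13982804  0.21172755] [ 1.79924354e+02 -7.66576240e-03  6.14201510e+01] [-0.1085324  -0.01051459  0.8678447 ]
rel -0.0691783776894223 -0.020738688668437616
(np.float64(0.5743719378674526), np.float64(0.04663935946140102), np.float64(1.8498720970870814), np.float64(-48.11419677734375)) 105.98986380210464
```

View pics/l1.png

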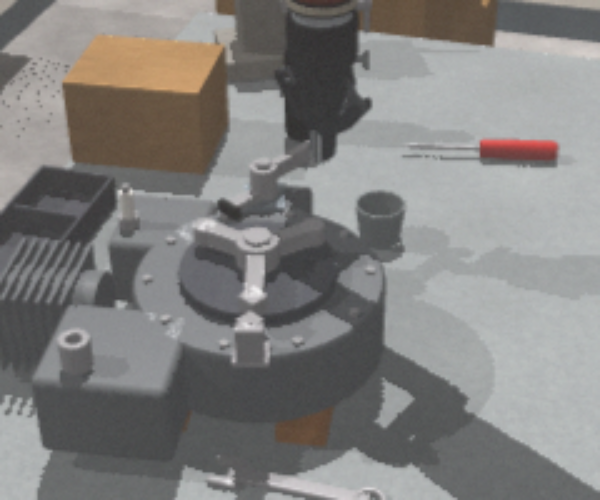

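The side view shows the finger at (318,150) pushing the handle, the lever part-way round, and the long arm on the post at (250,320). I'll continue, with finer steps near the stop.

Emit:
{"api": "send_rows", "payload": {"plan": "-1.5 6.2 0 -5;-1.5 6.2 0 -5;-1.5 6.2 0 -5;-1.5 6.2 0 -5;-1.5 6.2 0 -5;-1.5 6.2 0 -5;-1.5 6.2 0 -5;0 0 0 0;0 0 0 0"}}

```text
time: 13.2
eef_pos: [0.6014, -0.1593, 0.211]
eef_rot: [180.0, 0.0, 96.4]
wrist_force: [0.2, -0.0, -0.1]
width: 0.0006
grip_force: 0.0
```

Emit:
{"api": "send_rows", "payload": {"plan": "-0.8 3.1 0 -2.5;-0.8 3.1 0 -2.5;0 0 0 0;0 0 0 0"}}

```text
time: 13.53
eef_pos: [0.6076, -0.16, 0.2109]
eef_rot: [180.0, 0.0, 101.4]
wrist_force: [-0.3, -0.8, 0.3]
width: -0.0003
grip_force: 0.0
```

Emit:
{"api": "send_rows", "payload": {"plan": "-0.8 3.1 0 -2.5;0 0 0 0;0 0 0 0"}}

```text
time: 13.78
eef_pos: [0.6108, -0.1603, 0.2109]
eef_rot: [180.0, -0.0, 103.9]
wrist_force: [-0.6, -0.4, -0.4]
width: 0.0001
grip_force: 0.2
```

Emit:
{"api": "send_rows", "payload": {"plan": "-0.5 2 0 -1.5;0 1.5 0 0;0 0 0 0;0 0 0 0"}}

```text
time: 14.12
eef_pos: [0.6142, -0.16, 0.2108]
eef_rot: [-179.9, -0.0, 105.5]
wrist_force: [-3.3, -0.5, 1.3]
width: -0.0
grip_force: 1.7
```

Emit:
{"api": "send_rows", "payload": {"plan": "0 1.5 0 0;0 0 0 0;0 0 0 0"}}

```text
time: 14.37
eef_pos: [0.6147, -0.16, 0.2108]
eef_rot: [-179.7, -0.0, 105.5]
wrist_force: [-9.8, -1.7, 3.8]
width: 0.0
grip_force: 4.3
```

Emit:
{"api": "send_rows", "payload": {"plan": "0 1 0 0;0 0 0 0;0 0 0 0"}}

```text
time: 14.62
eef_pos: [0.6149, -0.1599, 0.2108]
eef_rot: [-179.6, -0.1, 105.5]
wrist_force: [-12.0, -1.8, 5.4]
width: 0.0002
grip_force: 6.0
```

At the stop: force is rising while the tool no longer advances. Backing off.

Emit:
{"api": "send_rows", "payload": {"plan": "0 -5 0 0;0 -10 0 0;0 -5 0 0;0 0 -20 0;0 0 -20 0;0 0 -20 0;0 0 -20 0;0 0 -10 0;0 0 0 0"}}

```text
time: 15.37
eef_pos: [0.5986, -0.1651, 0.3045]
eef_rot: [179.7, 0.2, 105.6]
wrist_force: [1.2, -0.4, 1.0]
width: 0.0
grip_force: 0.0
```

Emit:
{"api": "send_rows", "payload": {"plan": "-30 -5 0 0;-30 -5 0 0;-30 -5 0 0;-30 -5 0 0;-30 -5 0 0;-30 -5 0 0;0 0 0 0;0 0 0 0;0 0 0 0"}}

```text
time: 16.12
eef_pos: [0.6167, -0.3456, 0.2991]
eef_rot: [-179.9, -0.1, 105.6]
wrist_force: [-0.1, -0.1, 1.0]
width: -0.0002
grip_force: 0.0
```

```bash
python3 - <<'E'
from h import *
s=sense();print(s["eef_pos"],s["wrist_force"],s["time"])
c=capture("top");x=fit_spider(c,(.5745,.0465,np.radians(106)));print(x,np.degrees(x[2]))
save("f",rimg(c,.150))
E
```

```text
[ 0.61666016 -0.3455512   0.29914725] [-0.12075788 -0.14363321  1.02721335] 16.1167
(np.float64(0.5743951231592033), np.float64(0.046439103937076405), np.float64(1.8476904610711558), np.float64(-53.135108947753906)) 105.86486526595836
```

View pics/f.png

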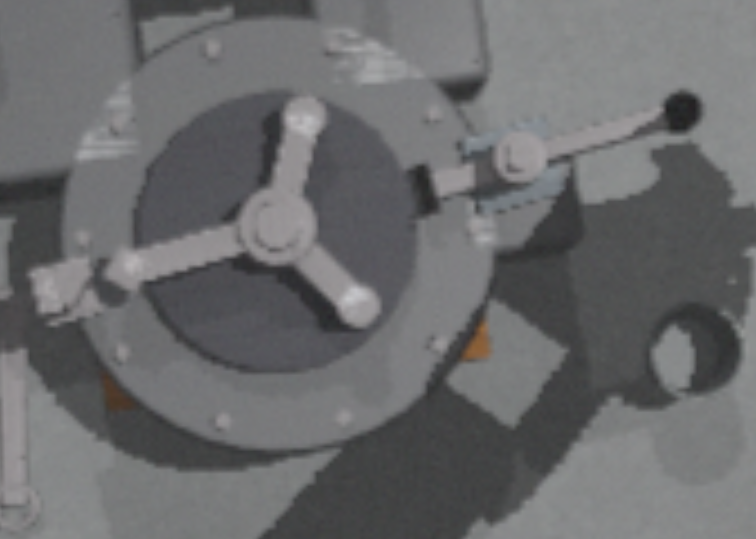

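The lever points straight out (pivot (520,155), knob (682,110)) with its shoe at the drum. The long arm is still on the post at 105.9°, and the cup is unmoved.

```bash
python3 -c "
from plant import *
print(job_done())"
```

```text
the job is handed in; nothing more can be done
None
```

The job is handed in, with no verdict shown: the long arm measured about 0.3° off the timing pointer, the lock lever is at its stop, the nut cup looked unmoved, and I did not re-check the other loose parts at the end.

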